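Slide the stray coffee pods into their colour's lane of the pod rack

TASK

Two coffee pods, one red and one blue, have been left out on the worktop: put each away in the white pod rack, in the lane that already holds a pod of its own colour. A pod goes in only through the open front of its lane, with its rim running under the rails, so push it along the worktop without picking it up or tipping it over, until no part of it sticks out of the lane. Leave the pods already racked in their lanes, and do not knock over or shove aside the mug, teaspoon, pepper grinder or oil bottle.

Things in the scene. Friction and masses are not known exactly. Their poses are not given: they have to be found in the camera images.
- pod_rack: low white rack, grey rails, fixed, 190 mm (x) by 246 mm (y), three parallel lanes with centre lines at y = -75, 0, +75 mm. Origin: centre of underside; pods go in along +x. Mouths at x = -60; lanes 64 mm wide. 2 mm floor from x = -95 (bevelled over 15 mm, pods slide up) to +95. The rails' lips overhang 5 mm a side, undersides at z = 8.5, tops at 11 mm: rims run under, domes stand between.
- mouth_left (a point): middle of the open mouth of the left lane (y = +75 mm of the rack), on the rack floor, 2 mm up, between the rounded rail noses, which guide in a pod up to 6 mm off centre. A pod is wholly in once its centre is 30 mm or more past here along the rack's +x.
- mouth_middle (a point): middle of the open mouth of the middle lane (y = +0 mm of the rack), on the rack floor, 2 mm up, between the rounded rail noses, which guide in a pod up to 6 mm off centre. A pod is wholly in once its centre is 30 mm or more past here along the rack's +x.
- mouth_right (a point): middle of the open mouth of the right lane (y = -75 mm of the rack), on the rack floor, 2 mm up, between the rounded rail noses, which guide in a pod up to 6 mm off centre. A pod is wholly in once its centre is 30 mm or more past here along the rack's +x.
- stop (a point): middle lane, foot of the rear stop's face, on the rack floor: 148 mm past the mouth, the same in all lanes; top of the stop 14 mm above the worktop. A lane holds two pods with 28 mm to spare. Whatever pushes a dome can travel over the rails if it stays more than 11 mm above the worktop.
- loose_red_pod: deep red aluminium coffee pod, dome up: rim 60 mm across, 3 mm thick at the bottom; dome 48 mm across above it, 45 mm at 24 mm height, flat top at 38 mm; 22 g. Origin: centre of the underside, z up; round, yaw means nothing. Stands on the worktop ahead of the rack's mouths or to their right; slides under a light push (below 1 N), will not tip if pushed below 30 mm.
- loose_blue_pod: dark blue aluminium coffee pod, dome up: rim 60 mm across, 3 mm thick at the bottom; dome 48 mm across above it, 45 mm at 24 mm height, flat top at 38 mm; 22 g. Origin: centre of the underside, z up; round, yaw means nothing. Stands on the worktop ahead of the rack's mouths or to their right; slides under a light push (below 1 N), will not tip if pushed below 30 mm.
- red_pod_in_rack: deep red aluminium coffee pod, dome up: rim 60 mm across, 3 mm thick at the bottom; dome 48 mm across above it, 45 mm at 24 mm height, flat top at 38 mm; 22 g. Origin: centre of the underside, z up; round, yaw means nothing. Lies at the back of one of the three lanes (which one is chance) and shows the colour of that lane; can slide up to the rear stop.
- blue_pod_in_rack: dark blue aluminium coffee pod, dome up: rim 60 mm across, 3 mm thick at the bottom; dome 48 mm across above it, 45 mm at 24 mm height, flat top at 38 mm; 22 g. Origin: centre of the underside, z up; round, yaw means nothing. Lies at the back of one of the three lanes (which one is chance) and shows the colour of that lane; can slide up to the rear stop.
- green_pod_in_rack: green aluminium coffee pod, dome up: rim 60 mm across, 3 mm thick at the bottom; dome 48 mm across above it, 45 mm at 24 mm height, flat top at 38 mm; 22 g. Origin: centre of the underside, z up; round, yaw means nothing. Lies at the back of one of the three lanes (which one is chance) and shows the colour of that lane; can slide up to the rear stop. No loose pod is green.
- mug: blue ceramic mug, 80 mm across the rim, 92 mm high, standing upright behind the loose pods; bystander. Origin: centre of its underside; its handle points along its y.
- teaspoon: steel teaspoon, 140 mm long, lying flat beside the mug; bystander. Origin: under its middle, x along its length.
- pepper: small glass pepper grinder with a black cap, 43 mm across, 112 mm high, upright at the back; bystander. Origin: centre of its underside.
- oil: square clear oil bottle with a black cap, 42 mm across, 170 mm high, upright at the back left; bystander. Origin: centre of its underside.
Mind the look-alikes: they are no part of the job. What is shaped like the loose_blue_pod but yellow is not meant. What is shaped like the loose_red_pod but yellow is not meant.

How it is judged:
At the end, for the whole second after the job is handed in: Each loose pod lies in the lane of the racked pod of its colour: within 6 mm of the centre line, wholly inside the mouth (2 mm grace), rim on the rack floor under the lips (underside below 5.5 mm), upright within 0.1 rad, at rest; the three racked pods are still inside lanes (((y of loose_red_pod in the frame of pod_rack between -0.081 and -0.069 m and x of loose_red_pod in the frame of pod_rack between -0.032 and 0.06 m and z of each of loose_red_pod, red_pod_in_rack in the frame of pod_rack below 0.0055 m and angle between each of loose_red_pod, red_pod_in_rack's own z axis and vertical below 0.1 rad and y of red_pod_in_rack in the frame of pod_rack between -0.081 and -0.069 m and x of red_pod_in_rack in the frame of pod_rack between -0.032 and 0.06 m) or (y of loose_red_pod in the frame of pod_rack between -0.006 and 0.006 m and x of loose_red_pod in the frame of pod_rack between -0.032 and 0.06 m and z of each of loose_red_pod, red_pod_in_rack in the frame of pod_rack below 0.0055 m and angle between each of loose_red_pod, red_pod_in_rack's own z axis and vertical below 0.1 rad and y of red_pod_in_rack in the frame of pod_rack between -0.006 and 0.006 m and x of red_pod_in_rack in the frame of pod_rack between -0.032 and 0.06 m) or (y of loose_red_pod in the frame of pod_rack between 0.069 and 0.081 m and x of loose_red_pod in the frame of pod_rack between -0.032 and 0.06 m and z of each of loose_red_pod, red_pod_in_rack in the frame of pod_rack below 0.0055 m and angle between each of loose_red_pod, red_pod_in_rack's own z axis and vertical below 0.1 rad and y of red_pod_in_rack in the frame of pod_rack between 0.069 and 0.081 m and x of red_pod_in_rack in the frame of pod_rack between -0.032 and 0.06 m)) and ((y of loose_blue_pod in the frame of pod_rack between -0.081 and -0.069 m and x of loose_blue_pod in the frame of pod_rack between -0.032 and 0.06 m and z of each of loose_blue_pod, blue_pod_in_rack in the frame of pod_rack below 0.0055 m and angle between each of loose_blue_pod, blue_pod_in_rack's own z axis and vertical below 0.1 rad and y of blue_pod_in_rack in the frame of pod_rack between -0.081 and -0.069 m and x of blue_pod_in_rack in the frame of pod_rack between -0.032 and 0.06 m) or (y of loose_blue_pod in the frame of pod_rack between -0.006 and 0.006 m and x of loose_blue_pod in the frame of pod_rack between -0.032 and 0.06 m and z of each of loose_blue_pod, blue_pod_in_rack in the frame of pod_rack below 0.0055 m and angle between each of loose_blue_pod, blue_pod_in_rack's own z axis and vertical below 0.1 rad and y of blue_pod_in_rack in the frame of pod_rack between -0.006 and 0.006 m and x of blue_pod_in_rack in the frame of pod_rack between -0.032 and 0.06 m) or (y of loose_blue_pod in the frame of pod_rack between 0.069 and 0.081 m and x of loose_blue_pod in the frame of pod_rack between -0.032 and 0.06 m and z of each of loose_blue_pod, blue_pod_in_rack in the frame of pod_rack below 0.0055 m and angle between each of loose_blue_pod, blue_pod_in_rack's own z axis and vertical below 0.1 rad and y of blue_pod_in_rack in the frame of pod_rack between 0.069 and 0.081 m and x of blue_pod_in_rack in the frame of pod_rack between -0.032 and 0.06 m)) and ((y of green_pod_in_rack in the frame of pod_rack between -0.081 and -0.069 m and x of green_pod_in_rack in the frame of pod_rack between -0.032 and 0.06 m and z of green_pod_in_rack in the frame of pod_rack below 0.0055 m and angle between green_pod_in_rack's own z axis and vertical below 0.1 rad) or (y of green_pod_in_rack in the frame of pod_rack between -0.006 and 0.006 m and x of green_pod_in_rack in the frame of pod_rack between -0.032 and 0.06 m and z of green_pod_in_rack in the frame of pod_rack below 0.0055 m and angle between green_pod_in_rack's own z axis and vertical below 0.1 rad) or (y of green_pod_in_rack in the frame of pod_rack between 0.069 and 0.081 m and x of green_pod_in_rack in the frame of pod_rack between -0.032 and 0.06 m and z of green_pod_in_rack in the frame of pod_rack below 0.0055 m and angle between green_pod_in_rack's own z axis and vertical below 0.1 rad)) and linear speed of each of loose_red_pod, loose_blue_pod below 0.02 m/s); the robot touches nothing.
It fails at once if a pod is picked up (its underside more than 20 mm above the worktop) (height (world z) of any of loose_red_pod, loose_blue_pod, red_pod_in_rack, blue_pod_in_rack, green_pod_in_rack above 0.02 m).
It fails at once if a pod is tipped over (angle between any of loose_red_pod, loose_blue_pod, red_pod_in_rack, blue_pod_in_rack, green_pod_in_rack's own z axis and vertical above 0.9 rad).
It fails at once if the mug, teaspoon, pepper grinder or oil bottle is shifted by more than 40 mm or knocked over (distance of any of mug, teaspoon, pepper, oil from where it was at the start of the episode above 0.04 m or angle between any of mug, pepper, oil's own z axis and vertical above 0.5 rad).
It also fails if it takes over 58 s, if anything falls off the work surface, if the arm or the gripper's body presses on something with over 40 N, if the wrist force passes 120 N, or if a joint passes its speed limit or range.

ROBOT

A 6-joint arm with a two-finger parallel gripper is mounted at the origin on a cart in front of the work surface, level with it; the furniture and walls round the work are solid. World frame = base frame: x ahead of the robot, y to its left, z up, the work surface at z = 0. Lengths are in m, angles in rad, forces in N, time in s.
With the tool pointing down it reaches from about 0.35 to 0.85 m from the base axis. Payload 8.1 kg.
Tool frame: the origin (TCP) lies between the finger pads; the fingertips stand 14 mm ahead of it and the grasp point (between the pads) lies 5 mm behind it; z points along the fingers, y is the line along which they close (so a half turn about z gives the same grasp; the last joint's range is limited). The gripper opens to 93 mm and grips with 3 to 60 N. Pads are 15 mm wide; open, the fingers measure 128 mm over their backs; the gripper's body (75 mm by 188 mm) begins 65 mm behind the grasp point.
Start: joints at [1.168, 0.13, 1.488, -0, 1.523, -0.085], TCP at [0.187, 0.57, 0.233] pointing down, gripper open.
Joint ranges: [-2.96, 2.96], [-0.89, 2.26], [0.02, 2.5], [-1.34, 4.48], [0, 2.73], [-2.66, 2.66]. Speed limits (rad/s): [2.39, 2.39, 2.79, 3.14, 3.14, 3.14].

INTERFACE

Orientations are given as a rotation vector (axis times angle).
In Python, from plant import robot gives the robot as it stands.
- The arm moves only by the tool arm_command, never from a script. Its argument "targets" is a list of rows, each an object of numbers: "x", "y", "z": the shift along the world's x, y, z in units of 500 mm (1.0 is 500 mm); "rx", "ry", "rz": the turn, a rotation vector about the world's x, y, z in units of 2 rad (1.0 is 2 rad); "claw": the closure in counts, from 0 (fully open) to 255 (shut). In form: [{"x": .., "y": .., "z": .., "rx": .., "ry": .., "rz": .., "claw": ..}, ...]. A call has 1 to 10 rows; each row is the pose to reach, as a shift and turn from the pose commanded when the call began; what a row does not reach only later rows make up. A row lasts 1/12 s, in which the tool goes at most 41.7 mm and 7.16 degrees, less where a joint would pass 70% of its speed; a pose out of reach is approached as far as the arm can. A call with a number of a shift or a turn outside -1 to 1 is refused whole. A call with a gripper value outside its range is refused whole. The fingers move at their own pace and stop on an object; "squeeze" is the grip in N (left out, the last holds). Time passes only in rows, so rows that repeat a pose let the fingers close. It gives the time, the measured TCP pose, the force, the opening and the grip force at its end, in the units of the state.
- robot.read_state(): the state, without advancing time (a new reading comes with each control period).
- robot.read_camera(name): name is "side" or "top" or "wrist"; returns (picture, depth): 420x560x3 uint8, red, green, blue; 420x560 float32, m along the optical axis (not along the pixel's ray), 0 where there is no reading.
- robot.get_calibration(name): a dict with "intrinsics" (3x3 intrinsics, pixels), "origin" and "orientation" of the camera in the world. Camera axes: x right, y up, looking along -z (the intrinsics and any distortion apply to the point x, -y, -z); pixel columns grow to the right and rows downward; lengths in m; the calibration is good to about 2 mm. The wrist camera is an equidistant fisheye: a pixel r from the principal point sees the ray r / f radians off the axis. A picture is of the moment at which its call begins: read the wrist's pose just before it. get_calibration takes no time and is no camera call; for the wrist camera it gives the pose at the moment of the call.
- robot.close_job(): hands the job in; it is judged then, once.
The state is a dict: "t": time; "q": joint angles; "dq": joint speeds; "joint_torque": joint torques, N m; "tool_pos": TCP position; "orientation": TCP orientation; "force": force on the tool from outside, world axes, zero at the start; "wrist_torque": the same for the moment, N m; "opening": finger opening in m; "gripper_force": force on a finger pad.
Only numpy, scipy, OpenCV 4.12 (cv2) and the standard library are available. Lean on these libraries where they do the work, as an engineer would, in place of code of your own. Each camera call takes 0.05 s, during which the arm holds its last target. There are 200 camera calls.

## Working session

There is one attempt and no reset: what is moved stays moved. The work goes in short steps, Python scripts to look and compute and a tool call to move; the robot and the scene stay as the last step left them, time stands still between calls to the robot, and variables do not carry over. Pictures are saved under pics/ and viewed, at most 10 in all, crops included, and the job is handed in when it is done.

Besides the shell and the picture viewer there is one more tool, called after "Emit:" as name([rows], argument=value, ...), one row to a line, values as JSON. arm_command: Moves the arm, as the interface text tells. Shifts and turns lie within -1 to 1; 1 stands for 500 mm of shift or 2 rad of turn. Its arguments: {"type":"object","properties":{"targets":{"type":"array","items":{"type":"object","properties":{"x":{"type":"number","minimum":-1,"maximum":1},"y":{"type":"number","minimum":-1,"maximum":1},"z":{"type":"number","minimum":-1,"maximum":1},"rx":{"type":"number","minimum":-1,"maximum":1},"ry":{"type":"number","minimum":-1,"maximum":1},"rz":{"type":"number","minimum":-1,"maximum":1},"claw":{"type":"number"}}}},"squeeze":{"type":"number"}},"required":["targets"]}

```bash
mkdir -p pics; cat > h.py <<'E'
import numpy as np, cv2
from plant import robot
def world(name,uv,depth=None,z=None):
    c=robot.get_calibration(name);K=np.array(c["intrinsics"]);o=np.array(c["origin"]);R=np.array(c["orientation"])
    if R.size==3: R=cv2.Rodrigues(R)[0]
    u,v=uv; p=np.array([(u-K[0,2])/K[0,0],-(v-K[1,2])/K[1,1],-1.])
    d=R@p
    return o+d*((z-o[2])/d[2] if z is not None else depth)
E
python3 - <<'E'
from h import *
s=robot.read_state();print(s["t"],s["tool_pos"],s["orientation"])
for n in("top","side"):
    p,d=robot.read_camera(n);cv2.imwrite(f"pics/{n}0.png",cv2.resize(p[:,:,::-1],(784,588),interpolation=cv2.INTER_CUBIC));np.save(n+"_d.npy",d);np.save(n+"_p.npy",p)
    c=robot.get_calibration(n);print(n,c)
E
```

```text
0.0 [0.18726384 0.56945443 0.23160292] [-4.97089999e-01 -3.10154953e+00  2.79592302e-03]
top {'intrinsics': array([[510.53145745,   0.        , 277.06701013],
       [  0.        , 510.53145745, 209.16699977],
       [  0.        ,   0.        ,   1.        ]]), 'origin': array([ 0.39893086, -0.07149661,  1.00085832]), 'orientation': array([ 0.17458974, -0.1678494 , -1.53989687])}
side {'intrinsics': array([[430.49742795,   0.        , 269.93539607],
       [  0.        , 430.49742795, 211.55258529],
       [  0.        ,   0.        ,   1.        ]]), 'origin': array([ 0.06824598, -0.19445384,  0.82270779]), 'orientation': array([ 0.51353109, -0.39553451, -1.30801289])}
```

View pics/top0.png

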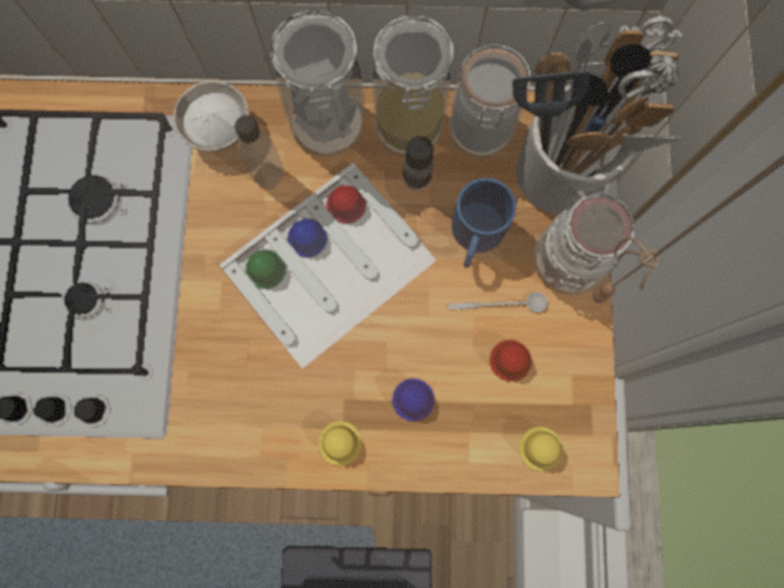

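View pics/side0.png

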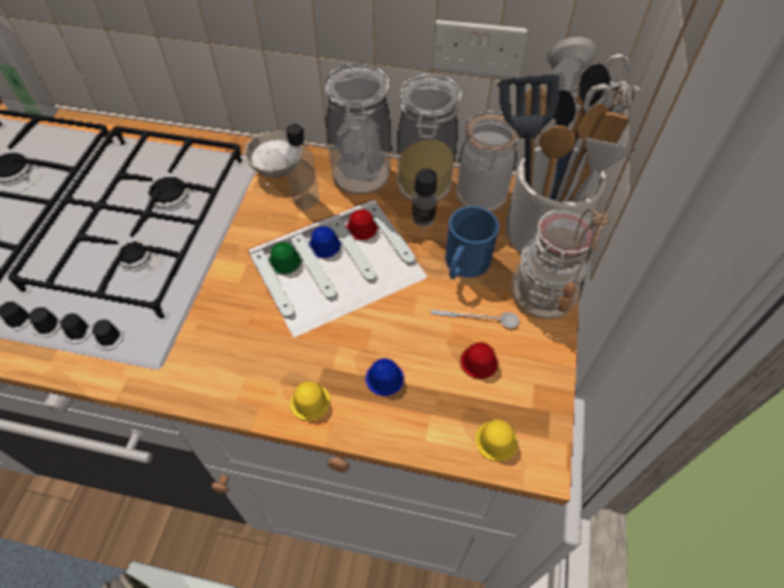

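The top view shows the rack tilted, with green, blue and red pods in the left, middle and right lanes.

Candidates, by pixel in the top picture:
- Red: (511,360) loose, (346,203) racked.
- Blue: (413,400) loose, (308,238) racked, and the mug at (483,215).
- Yellow look-alikes: (340,443) and (543,449).

I choose (511,360) for the red pod and (413,400) for the blue. Next I'll measure them and check the choice in a crop.

```bash
python3 - <<'E'
from h import *
p=np.load("top_p.npy");d=np.load("top_d.npy")
hsv=cv2.cvtColor(p,cv2.COLOR_RGB2HSV)
def pod(u,v):
    u/=1.4;v/=1.4;P=[]
    for r in range(int(v)-24,int(v)+25):
        for c in range(int(u)-24,int(u)+25):
            if hsv[r,c,1]>130 and d[r,c]>0 :
                w=world("top",(c,r),d[r,c]); 
                if .033<w[2]<.045: P.append(w)
    P=np.array(P);return len(P),(P.min(0)+P.max(0))/2,P.mean(0)
for n,a in dict(red=(511,360),blue=(413,400),rred=(346,203),rblue=(308,238),rgreen=(266,268),y1=(340,443),y2=(543,449)).items():
    print(n,*[np.round(x,4) for x in pod(*a)])
N={}
for a in [(412,241),(372,273),(331,304),(289,340)]: print("nose",world("top",np.array(a)/1.4,z=.011).round(4))
for a in [(435,258),(302,366)]: print("corner",world("top",np.array(a)/1.4,z=0.0).round(4))
for a in [(221,266),(352,165)]: print("back corner",world("top",np.array(a)/1.4,z=0.014).round(4))
for a in [(448,306),(548,303)]: print("spoon",world("top",np.array(a)/1.4,z=0.005).round(4))
print("mug",world("top",np.array((483,215))/1.4,z=0.092), "handle",world("top",np.array((472,260))/1.4,z=0.04))
a=p[100:350,140:420][:,:,::-1];cv2.imwrite("pics/crop.png",cv2.resize(a,None,fx=2.4,fy=2.4,interpolation=cv2.INTER_CUBIC)[:600,:800])
E
```

```text
red 211 [ 0.5271 -0.2387  0.0365] [ 0.5276 -0.2383  0.0358]
blue 1 [ 0.465  -0.0982  0.0344] [ 0.465  -0.0982  0.0344]
rred 232 [ 7.518e-01 -2.000e-04  3.830e-02] [7.505e-01 4.000e-04 3.710e-02]
rblue 20 [0.723  0.032  0.0364] [0.7367 0.0112 0.0353]Traceback (most recent call last):
  File "<stdin>", line 13, in <module>
  File "<stdin>", line 11, in pod
    return umr_minimum(a, axis, None, out, keepdims, initial, where)
ValueError: zero-size array to reduction operation minimum which has no identity
```

```bash
python3 - <<'E'
from h import *
p=np.load("top_p.npy");d=np.load("top_d.npy")
hsv=cv2.cvtColor(p,cv2.COLOR_RGB2HSV)
def pod(u,v):
    c,r=int(u/1.4),int(v/1.4);w=hsv[r-24:r+25,c-24:c+25].astype(int)
    h0=hsv[r,c,0]; dh=np.abs((w[:,:,0]-h0+90)%180-90)
    m=((dh<12)&(w[:,:,1]>120)).astype(np.uint8)
    n,l,st,ce=cv2.connectedComponentsWithStats(m);k=l[24,24]
    Z=[world("top",(c-24+x,r-24+y),d[r-24+y,c-24+x])[2] for y,x in zip(*np.where(l==k)) if d[r-24+y,c-24+x]>0]
    x,y,ww,hh,ar=st[k];ctr=ce[k]+[c-24,r-24];bb=np.array([x+ww/2-.5+c-24,y+hh/2-.5+r-24])
    return ctr.round(1),bb,ar,ww,hh,len(Z),np.percentile(Z,[5,50,95]).round(3) if Z else 0,world("top",ctr,z=.015).round(4),world("top",bb,z=.015).round(4)
for n,a in dict(red=(511,360),blue=(413,400),rred=(346,203),rblue=(308,238),rgreen=(266,268),y1=(340,443),y2=(543,449)).items():
    print(n,*pod(*a))
for a in [(412,241),(372,273),(331,304),(289,340)]: print("nose",world("top",np.array(a)/1.4,z=.011).round(4))
for a in [(435,258),(302,366)]: print("corner",world("top",np.array(a)/1.4,z=0.0).round(4))
for a in [(221,266),(352,165)]: print("back corner",world("top",np.array(a)/1.4,z=0.014).round(4))
for a in [(448,306),(548,303)]: print("spoon",world("top",np.array(a)/1.4,z=0.005).round(4))
print("mug",world("top",np.array((483,215))/1.4,z=0.092), "handle",world("top",np.array((472,260))/1.4,z=0.04))
a=p[100:350,140:420][:,:,::-1];cv2.imwrite("pics/crop.png",cv2.resize(a,None,fx=2.4,fy=2.4,interpolation=cv2.INTER_CUBIC)[:600,:800])
E
```

```text
red [364.7 250.8] [365.  252.5] 1275 49 40 1273 [-0.003  0.002  0.037] [ 0.5393 -0.2366  0.015 ] [ 0.536  -0.2373  0.015 ]Traceback (most recent call last):
  File "<stdin>", line 13, in <module>
  File "<stdin>", line 9, in pod
  File "h.py", line 4, in world
    c=robot.get_calibration(name);K=np.array(c["intrinsics"]);o=np.array(c["origin"]);R=np.array(c["orientation"])
ValueError: time passes only in moves, steps and waits
```

```bash
cat > h.py <<'E'
import numpy as np, cv2
from plant import robot
_C={}
def cal(name):
    if name not in _C:
        c=robot.get_calibration(name);_C[name]=(np.array(c["intrinsics"]),np.array(c["origin"]),cv2.Rodrigues(np.array(c["orientation"]))[0])
    return _C[name]
def world(name,uv,z):
    K,o,R=cal(name);u,v=uv
    d=R@np.array([(u-K[0,2])/K[0,0],-(v-K[1,2])/K[1,1],-1.]);return o+d*((z-o[2])/d[2])
def cloud(name,d):
    K,o,R=cal(name);v,u=np.mgrid[:d.shape[0],:d.shape[1]]
    P=np.dstack([(u-K[0,2])/K[0,0]*d,-(v-K[1,2])/K[1,1]*d,-d]);W=P@R.T+o;W[d==0]=np.nan;return W
E
python3 - <<'E'
from h import *
p=np.load("top_p.npy");d=np.load("top_d.npy");W=cloud("top",d)
np.save("W.npy",W)
for n,a in dict(red=(511,360),blue=(413,400),rred=(346,203),rblue=(308,238),rgreen=(266,268),y1=(340,443),y2=(543,449)).items():
    c,r=int(a[0]/1.4),int(a[1]/1.4);w=W[r-22:r+23,c-22:c+23]
    z=w[:,:,2];m=(z>.012)&(z<.06); q=p[r-22:r+23,c-22:c+23].astype(int); 
    Q=w[m]; 
    print(n,m.sum(),np.nanpercentile(z,[5,50,98]).round(3),"valid",np.isfinite(z).mean().round(2),end=' ')
    if m.sum()>30:
        t=Q[Q[:,2]>np.percentile(Q[:,2],98)-.006];print(len(t),t.mean(0).round(4),((t.min(0)+t.max(0))/2).round(4),(t.max(0)-t.min(0)).round(3),end=' ')
    sat=(q.max(2)-q.min(2))/(q.max(2)+1)
    k=(sat>.75).astype(np.uint8);nn,l,st,ce=cv2.connectedComponentsWithStats(k);i=l[22,22]
    cc=ce[i]+[c-22,r-22];print("sat",st[i],cc.round(1),world("top",cc,.015).round(4))
for a in [(412,241),(372,273),(331,304),(289,340)]: print("nose",world("top",np.array(a)/1.4,z=.011).round(4))
for a in [(435,258),(302,366)]: print("corner",world("top",np.array(a)/1.4,z=0.0).round(4))
for a in [(221,266),(352,165)]: print("back corner",world("top",np.array(a)/1.4,z=0.014).round(4))
for a in [(448,306),(548,303)]: print("spoon",world("top",np.array(a)/1.4,z=0.005).round(4))
print("mug",world("top",np.array((483,215))/1.4,z=0.092), "handle",world("top",np.array((472,260))/1.4,z=0.04))
a=p[100:350,140:420][:,:,::-1];cv2.imwrite("pics/crop.png",cv2.resize(a,None,fx=2.4,fy=2.4,interpolation=cv2.INTER_CUBIC)[:600,:800])
E
```

```text
red 475 [-0.003  0.     0.038] valid 1.0 210 [ 0.5276 -0.2383  0.0358] [ 0.5271 -0.2387  0.0365] [0.034 0.036 0.007] sat [   0    0   45   45 2025] [365. 257.] [ 0.5273 -0.2371  0.015 ]
blue 476 [-0.003  0.     0.038] valid 1.0 191 [ 0.4703 -0.1027  0.0362] [ 0.4697 -0.1028  0.0376] [0.032 0.032 0.008] sat [   0    0   45   45 2025] [295. 285.] [ 0.4702 -0.1025  0.015 ]
rred 645 [-0.002  0.009  0.04 ] valid 0.99 206 [0.7484 0.0016 0.0377] [0.7321 0.0118 0.0392] [0.072 0.058 0.009] sat [   0    0   45   45 2025] [247. 145.] [ 7.504e-01 -1.000e-04  1.500e-02]
rblue 656 [-0.001  0.009  0.039] valid 1.0 199 [0.699  0.0538 0.0378] [0.7088 0.04   0.0393] [0.055 0.064 0.009] sat [   0    0   45   45 2025] [220. 170.] [0.6961 0.0523 0.015 ]
rgreen 673 [-0.001  0.009  0.04 ] valid 1.0 189 [0.6512 0.1114 0.0383] [0.6619 0.0973 0.0391] [0.058 0.064 0.008] sat [   0    0   45   45 2025] [190. 191.] [0.651 0.11  0.015]
y1 496 [-0.003  0.001  0.038] valid 0.99 221 [ 0.4093 -0.0042  0.0361] [ 0.4086 -0.0044  0.0376] [0.035 0.033 0.008] sat [   0    0   45   45 2025] [242. 316.] [ 0.4096 -0.0033  0.015 ]
y2 509 [-0.003  0.     0.037] valid 1.0 206 [ 0.4083 -0.2781  0.036 ] [ 0.408  -0.2783  0.0375] [0.034 0.033 0.008] sat [   0    0   45   45 2025] [387. 320.] [ 0.4089 -0.2771  0.015 ]
nose [ 0.6963 -0.0974  0.011 ]
nose [ 0.6474 -0.0411  0.011 ]
nose [0.6009 0.0155 0.011 ]
nose [0.5481 0.0721 0.011 ]
corner [ 0.6748 -0.1315  0.    ]
corner [0.5134 0.0535 0.    ]
back corner [0.6518 0.1745 0.014 ]
back corner [ 0.8099 -0.007   0.014 ]
spoon [ 0.6032 -0.1503  0.005 ]
spoon [ 0.611  -0.2925  0.005 ]
mug [ 0.71039376 -0.18938206  0.092     ] handle [ 0.6621027  -0.18053611  0.04      ]
```

View pics/crop.png

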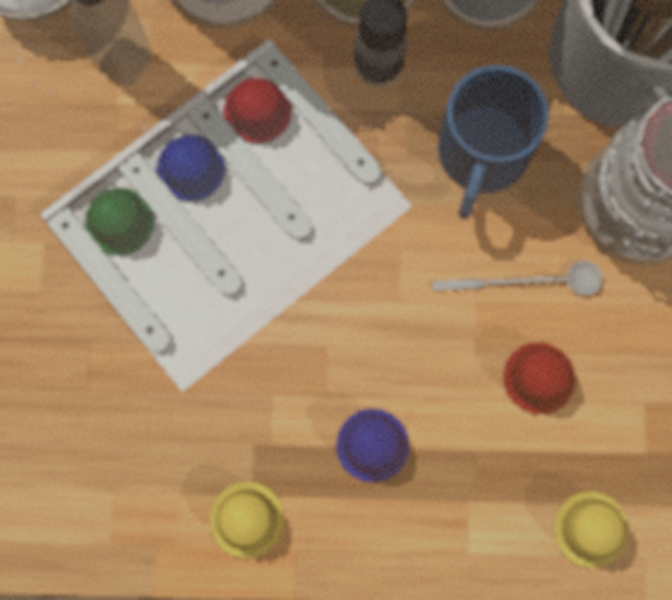

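The crop confirms the choice: loose red at (540,377) and loose blue at (373,445) are dome-up pods, and the two outer ones are yellow. The racked pods are red in the right lane, blue in the middle and green in the left. The rack yaw is about 0.717 rad. The spoon's handle end sits ahead of the red pod's straight line.

Plan: use the half-open fingers (36 mm) as a V-notch and push along the lane axis, blue first.

Emit:
arm_command([
  {"x": 0.025,"y": -0.07,"rz": -0.052,"claw": 156},
  {"x": 0.05,"y": -0.14,"rz": -0.105,"claw": 156},
  {"x": 0.075,"y": -0.21,"rz": -0.157,"claw": 156},
  {"x": 0.1,"y": -0.28,"rz": -0.21,"claw": 156},
  {"x": 0.125,"y": -0.35,"rz": -0.262,"claw": 156},
  {"x": 0.15,"y": -0.42,"rz": -0.315,"claw": 156},
  {"x": 0.175,"y": -0.49,"rz": -0.367,"claw": 156},
  {"x": 0.2,"y": -0.56,"rz": -0.42,"claw": 156},
  {"x": 0.225,"y": -0.63,"rz": -0.472,"claw": 156},
  {"x": 0.25,"y": -0.7,"rz": -0.525,"claw": 156},
], squeeze=5)

```text
schema error: expected keys x, y, z, rx, ry, rz, claw
```

Emit:
arm_command([
  {"x": 0.025,"y": -0.07,"rz": -0.052,"claw": 156},
  {"x": 0.05,"y": -0.14,"rz": -0.105,"claw": 156},
  {"x": 0.075,"y": -0.21,"rz": -0.157,"claw": 156},
  {"x": 0.1,"y": -0.28,"rz": -0.21,"claw": 156},
  {"x": 0.125,"y": -0.35,"rz": -0.262,"claw": 156},
  {"x": 0.15,"y": -0.42,"rz": -0.315,"claw": 156},
  {"x": 0.175,"y": -0.49,"rz": -0.367,"claw": 156},
  {"x": 0.2,"y": -0.56,"rz": -0.42,"claw": 156},
  {"x": 0.225,"y": -0.63,"rz": -0.472,"claw": 156},
  {"x": 0.244,"y": -0.706,"rz": -0.525,"claw": 156},
])

```text
schema error: expected keys x, y, z, rx, ry, rz, claw
```

Emit:
arm_command([
  {"x": 0.05,"y": -0.14,"z": 0,"rx": 0,"ry": 0,"rz": -0.105,"claw": 156},
  {"x": 0.05,"y": -0.14,"z": 0,"rx": 0,"ry": 0,"rz": -0.105,"claw": 156},
  {"x": 0.1,"y": -0.28,"z": 0,"rx": 0,"ry": 0,"rz": -0.21,"claw": 156},
  {"x": 0.1,"y": -0.28,"z": 0,"rx": 0,"ry": 0,"rz": -0.21,"claw": 156},
  {"x": 0.15,"y": -0.42,"z": 0,"rx": 0,"ry": 0,"rz": -0.315,"claw": 156},
  {"x": 0.15,"y": -0.42,"z": 0,"rx": 0,"ry": 0,"rz": -0.315,"claw": 156},
  {"x": 0.2,"y": -0.56,"z": 0,"rx": 0,"ry": 0,"rz": -0.42,"claw": 156},
  {"x": 0.2,"y": -0.56,"z": 0,"rx": 0,"ry": 0,"rz": -0.42,"claw": 156},
  {"x": 0.25,"y": -0.7,"z": 0,"rx": 0,"ry": 0,"rz": -0.525,"claw": 156},
  {"x": 0.25,"y": -0.7,"z": 0,"rx": 0,"ry": 0,"rz": -0.525,"claw": 156},
], squeeze=5)

```text
t: 0.93
tool_pos: [0.3125, 0.2177, 0.2323]
orientation: [1.992, 2.429, -0.001]
force: [1.2, 1.0, 0.2]
opening: 0.0367
gripper_force: 0.0
```

Emit:
arm_command([
  {"x": 0.05,"y": -0.14,"z": 0,"rx": 0,"ry": 0,"rz": -0.105,"claw": 156},
  {"x": 0.05,"y": -0.14,"z": 0,"rx": 0,"ry": 0,"rz": -0.105,"claw": 156},
  {"x": 0.1,"y": -0.28,"z": 0,"rx": 0,"ry": 0,"rz": -0.21,"claw": 156},
  {"x": 0.1,"y": -0.28,"z": 0,"rx": 0,"ry": 0,"rz": -0.21,"claw": 156},
  {"x": 0.15,"y": -0.42,"z": 0,"rx": 0,"ry": 0,"rz": -0.315,"claw": 156},
  {"x": 0.15,"y": -0.42,"z": 0,"rx": 0,"ry": 0,"rz": -0.315,"claw": 156},
  {"x": 0.2,"y": -0.56,"z": 0,"rx": 0,"ry": 0,"rz": -0.42,"claw": 156},
  {"x": 0.2,"y": -0.56,"z": 0,"rx": 0,"ry": 0,"rz": -0.42,"claw": 156},
  {"x": 0.244,"y": -0.706,"z": 0,"rx": 0,"ry": 0,"rz": -0.525,"claw": 156},
  {"x": 0.244,"y": -0.706,"z": 0,"rx": 0,"ry": 0,"rz": -0.525,"claw": 156},
])

```text
t: 1.77
tool_pos: [0.4345, -0.1355, 0.2323]
orientation: [2.942, 1.102, -0.0]
force: [0.3, 0.8, -0.4]
opening: 0.036
gripper_force: 0.0
```

Emit:
arm_command([
  {"x": 0,"y": 0,"z": -0.396,"rx": 0,"ry": 0,"rz": 0,"claw": 156},
  {"x": 0,"y": 0,"z": -0.396,"rx": 0,"ry": 0,"rz": 0,"claw": 156},
  {"x": 0,"y": 0,"z": -0.396,"rx": 0,"ry": 0,"rz": 0,"claw": 156},
  {"x": 0,"y": 0,"z": -0.396,"rx": 0,"ry": 0,"rz": 0,"claw": 156},
  {"x": 0,"y": 0,"z": -0.396,"rx": 0,"ry": 0,"rz": 0,"claw": 156},
  {"x": 0,"y": 0,"z": -0.396,"rx": 0,"ry": 0,"rz": 0,"claw": 156},
])

```text
t: 2.27
tool_pos: [0.4285, -0.1306, 0.0274]
orientation: [-2.93, -1.109, 0.014]
force: [-1.5, 1.1, -0.9]
opening: 0.0361
gripper_force: 0.0
```

Emit:
arm_command([
  {"x": 0.02,"y": 0.017,"z": 0,"rx": 0,"ry": 0,"rz": 0,"claw": 156},
  {"x": 0.039,"y": 0.034,"z": 0,"rx": 0,"ry": 0,"rz": 0,"claw": 156},
  {"x": 0.066,"y": 0.047,"z": 0,"rx": 0,"ry": 0,"rz": 0,"claw": 156},
  {"x": 0.092,"y": 0.06,"z": 0,"rx": 0,"ry": 0,"rz": 0,"claw": 156},
  {"x": 0.118,"y": 0.072,"z": 0,"rx": 0,"ry": 0,"rz": 0,"claw": 156},
  {"x": 0.145,"y": 0.085,"z": 0,"rx": 0,"ry": 0,"rz": 0,"claw": 156},
  {"x": 0.171,"y": 0.098,"z": 0,"rx": 0,"ry": 0,"rz": 0,"claw": 156},
  {"x": 0.197,"y": 0.11,"z": 0,"rx": 0,"ry": 0,"rz": 0,"claw": 156},
  {"x": 0.224,"y": 0.123,"z": 0,"rx": 0,"ry": 0,"rz": 0,"claw": 156},
  {"x": 0.25,"y": 0.136,"z": 0,"rx": 0,"ry": 0,"rz": 0,"claw": 156},
])

```text
t: 3.1
tool_pos: [0.562, -0.0644, 0.0373]
orientation: [2.936, 1.113, 0.004]
force: [-0.2, -0.4, -0.2]
opening: 0.036
gripper_force: 0.3
```

```bash
cat > look.py <<'E'
import sys
from h import *
n=sys.argv[1]
print(robot.read_state()["tool_pos"])
p,d=robot.read_camera("top");q,_=robot.read_camera("side")
a=cv2.resize(p[90:330,120:420],None,fx=1.33,fy=1.33,interpolation=cv2.INTER_CUBIC)
b=cv2.resize(q[120:330,150:400],(a.shape[1],int(210*a.shape[1]/250)),interpolation=cv2.INTER_CUBIC)[:a.shape[0]]
b=cv2.copyMakeBorder(b,0,a.shape[0]-b.shape[0],0,0,cv2.BORDER_CONSTANT)
cv2.imwrite(f"pics/{n}.png",np.hstack([a,b])[:,:,::-1]);np.save("W1.npy",cloud("top",d));np.save("p1.npy",p)
E
python3 look.py b1
```

```text
[ 0.56203847 -0.06436764  0.03728454]
```

View pics/b1.png

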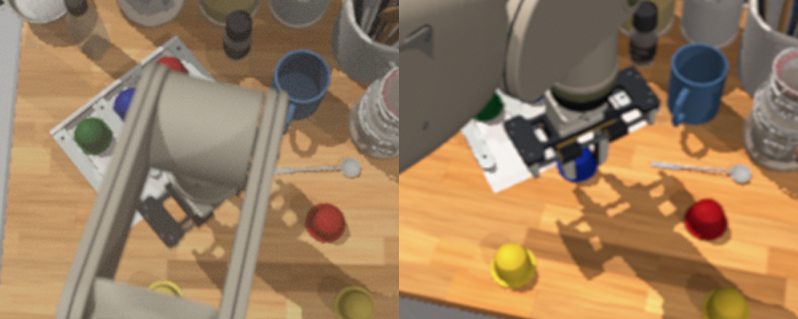

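```bash
cat > find.py <<'E'
import sys
from h import *
def rim(name,color):
    p,d=robot.read_camera(name);W=cloud(name,d);q=p.astype(int)
    R,G,B=q[...,0],q[...,1],q[...,2]
    m=(B>R+35)&(B>G+35) if color=="blue" else (R>2.2*G+20)&(R>2.2*B+10)
    m&=(W[...,2]>-.005)&(W[...,2]<.05)
    n,l,st,ce=cv2.connectedComponentsWithStats(m.astype(np.uint8))
    for i in range(1,n):
        if st[i,4]>60:
            P=W[l==i];t=P[P[:,2]>.012]
            # fit circle: cone-like dome, radius by height
            from scipy.optimize import least_squares
            t=t[t[:,2]<.034]
            if len(t)<15: print(name,i,st[i],P.mean(0).round(4));continue
            rr=np.interp(t[:,2],[.0,.024,.038],[.024,.0225,.0175])
            s=least_squares(lambda c:np.hypot(t[:,0]-c[0],t[:,1]-c[1])-rr,t[:,:2].mean(0)+[.015,.005],loss="soft_l1",f_scale=.002).x
            print(name,color,st[i],"xy",s.round(4),"a,s",(.7536*s[0]+.657*s[1]).round(4),(-.657*s[0]+.7536*s[1]+.4184).round(4))
for n in sys.argv[2:]: rim(n,sys.argv[1])
s=robot.read_state()["tool_pos"];print("tcp",s,"a,s",(.7536*s[0]+.657*s[1]).round(4),(-.657*s[0]+.7536*s[1]+.4184).round(4))
E
python3 find.py blue side; python3 find.py red side top
```

```text
side blue [260 213  14  21 184] xy [ 0.5807 -0.0479] a,s 0.4062 0.0008
tcp [ 0.56150206 -0.06450651  0.03678376] a,s 0.3808 0.0009
side red [329 245  26  25 507] xy [ 0.5305 -0.2377] a,s 0.2436 -0.1093
top red [358 248  14  12  73] xy [ 0.5461 -0.2137] a,s 0.2711 -0.1015
tcp [ 0.55978208 -0.06503226  0.03569807] a,s 0.3791 0.0016
```

The side view shows the blue pod at (578,163) sitting in the finger notch, in line with the middle lane. I'll push on into the lane, then back off.

Emit:
arm_command([
  {"x": 0.015,"y": 0.013,"z": 0,"rx": 0,"ry": 0,"rz": 0,"claw": 156},
  {"x": 0.031,"y": 0.027,"z": 0,"rx": 0,"ry": 0,"rz": 0,"claw": 156},
  {"x": 0.047,"y": 0.041,"z": 0,"rx": 0,"ry": 0,"rz": 0,"claw": 156},
  {"x": 0.063,"y": 0.054,"z": 0,"rx": 0,"ry": 0,"rz": 0,"claw": 156},
  {"x": 0.079,"y": 0.068,"z": 0,"rx": 0,"ry": 0,"rz": 0,"claw": 156},
  {"x": 0.095,"y": 0.082,"z": 0,"rx": 0,"ry": 0,"rz": 0,"claw": 156},
  {"x": 0.111,"y": 0.096,"z": 0,"rx": 0,"ry": 0,"rz": 0,"claw": 156},
  {"x": 0.127,"y": 0.11,"z": 0,"rx": 0,"ry": 0,"rz": 0,"claw": 156},
  {"x": 0.148,"y": 0.128,"z": 0,"rx": 0,"ry": 0,"rz": 0,"claw": 156},
  {"x": 0.148,"y": 0.128,"z": 0,"rx": 0,"ry": 0,"rz": 0,"claw": 156},
])

```text
t: 4.18
tool_pos: [0.6354, 0.0008, 0.0349]
orientation: [2.937, 1.114, 0.003]
force: [0.4, 0.3, 0.2]
opening: 0.0361
gripper_force: 0.0
```

```bash
python3 find.py blue side top
```

```text
side blue [239 180  15  23 217] xy [0.6528 0.0168] a,s 0.503 0.0022
tcp [ 6.33578729e-01 -4.55148371e-04  3.42892859e-02] a,s 0.4772 0.0018
```

Emit:
arm_command([
  {"x": -0.025,"y": -0.022,"z": 0,"rx": 0,"ry": 0,"rz": 0,"claw": 156},
  {"x": -0.075,"y": -0.066,"z": 0,"rx": 0,"ry": 0,"rz": 0,"claw": 156},
  {"x": -0.075,"y": -0.066,"z": 0,"rx": 0,"ry": 0,"rz": 0,"claw": 156},
  {"x": -0.075,"y": -0.066,"z": 0.1,"rx": 0,"ry": 0,"rz": 0,"claw": 156},
  {"x": -0.1,"y": -0.12,"z": 0.16,"rx": 0,"ry": 0,"rz": 0,"claw": 156},
  {"x": -0.13,"y": -0.19,"z": 0.2,"rx": 0,"ry": 0,"rz": 0,"claw": 156},
  {"x": -0.16,"y": -0.26,"z": 0.2,"rx": 0,"ry": 0,"rz": 0,"claw": 156},
  {"x": -0.19,"y": -0.33,"z": 0.2,"rx": 0,"ry": 0,"rz": 0,"claw": 156},
  {"x": -0.22,"y": -0.4,"z": 0.2,"rx": 0,"ry": 0,"rz": 0,"claw": 156},
  {"x": -0.25,"y": -0.47,"z": 0.2,"rx": 0,"ry": 0,"rz": 0,"claw": 156},
])

```text
t: 5.12
tool_pos: [0.5071, -0.2377, 0.135]
orientation: [2.938, 1.112, 0.0]
force: [0.3, -1.1, 0.3]
opening: 0.0365
gripper_force: 0.0
```

Emit:
arm_command([
  {"x": -0.032,"y": -0.067,"z": 0,"rx": 0,"ry": 0,"rz": 0,"claw": 156},
  {"x": -0.032,"y": -0.067,"z": 0,"rx": 0,"ry": 0,"rz": 0,"claw": 156},
  {"x": -0.032,"y": -0.067,"z": -0.1,"rx": 0,"ry": 0,"rz": 0,"claw": 156},
  {"x": -0.032,"y": -0.067,"z": -0.17,"rx": 0,"ry": 0,"rz": 0,"claw": 156},
  {"x": -0.032,"y": -0.067,"z": -0.2,"rx": 0,"ry": 0,"rz": 0,"claw": 156},
  {"x": -0.032,"y": -0.067,"z": -0.2,"rx": 0,"ry": 0,"rz": 0,"claw": 156},
  {"x": -0.032,"y": -0.067,"z": -0.2,"rx": 0,"ry": 0,"rz": 0,"claw": 156},
])

```text
t: 5.7
tool_pos: [0.4914, -0.2687, 0.0337]
orientation: [-2.936, -1.111, 0.003]
force: [0.2, -0.5, 0.2]
opening: 0.0358
gripper_force: 0.0
```

```bash
python3 find.py blue top; python3 find.py red side; python3 - <<'E'
from h import *
W=np.load("W.npy")
# pepper / mug extents from first depth map, in (a,s)
A=.7536*W[...,0]+.657*W[...,1];S=-.657*W[...,0]+.7536*W[...,1]+.4184;Z=W[...,2]
for n,(c,r),(lo,hi) in (("pepper cap",(300,110),(.085,.12)),("mug",(345,153),(.08,.1))):
    m=np.zeros(Z.shape,bool);m[r-40:r+40,c-28:c+28]=1;m&=(Z>lo)&(Z<hi)&(S>-.26)&(A<.58)
    if m.sum(): print(n,m.sum(),"a",np.percentile(A[m],[2,98]).round(3),"s",np.percentile(S[m],[2,98]).round(3),"z",np.percentile(Z[m],98).round(3))
E
```

```text
top blue [206 157  20  18 258] xy [0.7057 0.0867] a,s 0.5888 0.0201
top blue [224 180  21  19 273] xy [0.6685 0.0362] a,s 0.5275 0.0065
tcp [ 0.49289185 -0.2696656   0.03562953] a,s 0.1943 -0.1086
tcp [ 0.4937848  -0.27018474  0.03671375] a,s 0.1946 -0.1096
pepper cap 697 a [0.513 0.578] s [-0.257 -0.164] z 0.118
mug 400 a [0.379 0.455] s [-0.241 -0.164] z 0.094
```

Emit:
arm_command([
  {"x": 0.018,"y": 0.016,"z": 0,"rx": 0,"ry": 0,"rz": 0,"claw": 156},
  {"x": 0.035,"y": 0.032,"z": 0,"rx": 0,"ry": 0,"rz": 0,"claw": 156},
  {"x": 0.042,"y": 0.06,"z": 0,"rx": 0,"ry": 0,"rz": 0,"claw": 156},
  {"x": 0.05,"y": 0.088,"z": 0,"rx": 0,"ry": 0,"rz": 0,"claw": 156},
  {"x": 0.057,"y": 0.116,"z": 0,"rx": 0,"ry": 0,"rz": 0,"claw": 156},
  {"x": 0.065,"y": 0.144,"z": 0,"rx": 0,"ry": 0,"rz": 0,"claw": 156},
  {"x": 0.072,"y": 0.172,"z": 0,"rx": 0,"ry": 0,"rz": 0,"claw": 156},
  {"x": 0.079,"y": 0.2,"z": 0,"rx": 0,"ry": 0,"rz": 0,"claw": 156},
  {"x": 0.087,"y": 0.229,"z": 0,"rx": 0,"ry": 0,"rz": 0,"claw": 156},
  {"x": 0.094,"y": 0.257,"z": 0,"rx": 0,"ry": 0,"rz": 0,"claw": 156},
])

```text
t: 6.63
tool_pos: [0.5404, -0.1393, 0.0355]
orientation: [2.937, 1.113, 0.002]
force: [-0.8, -1.6, 1.9]
opening: 0.036
gripper_force: 1.2
```

```bash
python3 find.py red side; python3 look.py r1
```

```text
side red [294 232  12  18 137] xy [ 0.5572 -0.1256] a,s 0.3374 -0.0424
tcp [ 0.5407938  -0.13701768  0.03536148] a,s 0.3175 -0.0402
[ 0.5407938  -0.13701768  0.03536148]
```

View pics/r1.png

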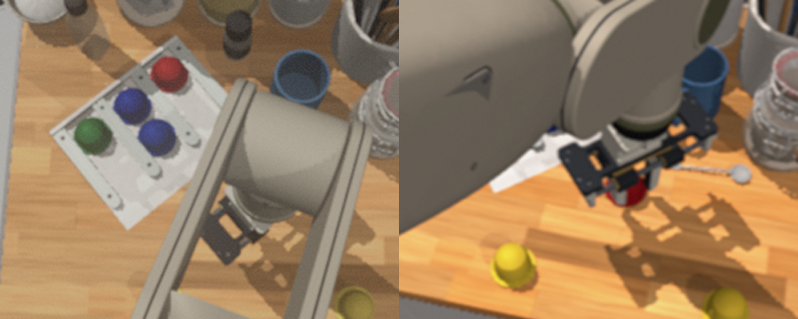

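The top view shows the blue pod in the middle lane at (157,138), in front of the racked one. The side view shows the red pod in the notch at (628,190), left of the spoon's end.

Emit:
arm_command([
  {"x": 0.018,"y": 0.015,"z": 0,"rx": 0,"ry": 0,"rz": 0,"claw": 156},
  {"x": 0.035,"y": 0.031,"z": 0,"rx": 0,"ry": 0,"rz": 0,"claw": 156},
  {"x": 0.053,"y": 0.046,"z": 0,"rx": 0,"ry": 0,"rz": 0,"claw": 156},
  {"x": 0.068,"y": 0.051,"z": 0.002,"rx": 0,"ry": 0,"rz": -0.025,"claw": 156},
  {"x": 0.084,"y": 0.055,"z": 0.002,"rx": 0,"ry": 0,"rz": -0.05,"claw": 156},
  {"x": 0.099,"y": 0.06,"z": 0.002,"rx": 0,"ry": 0,"rz": -0.075,"claw": 156},
  {"x": 0.115,"y": 0.064,"z": 0.002,"rx": 0,"ry": 0,"rz": -0.1,"claw": 156},
  {"x": 0.13,"y": 0.069,"z": 0.002,"rx": 0,"ry": 0,"rz": -0.125,"claw": 156},
  {"x": 0.146,"y": 0.073,"z": 0.002,"rx": 0,"ry": 0,"rz": -0.15,"claw": 156},
  {"x": 0.161,"y": 0.078,"z": 0.002,"rx": 0,"ry": 0,"rz": -0.175,"claw": 156},
])

```text
t: 7.62
tool_pos: [0.621, -0.1016, 0.0355]
orientation: [-3.088, -0.58, 0.0]
force: [-1.4, -0.9, 1.8]
opening: 0.0364
gripper_force: 1.0
```

```bash
python3 find.py red side; python3 look.py r2
```

```text
side red [248 152  19  15 203] xy [0.7537 0.0014] a,s 0.5689 -0.0757
side red [280 194  16  22 280] xy [ 0.6411 -0.0931] a,s 0.422 -0.0729
tcp [ 0.62220177 -0.10120401  0.03579544] a,s 0.4024 -0.0667
[ 0.62220177 -0.10120401  0.03579544]
```

View pics/r2.png

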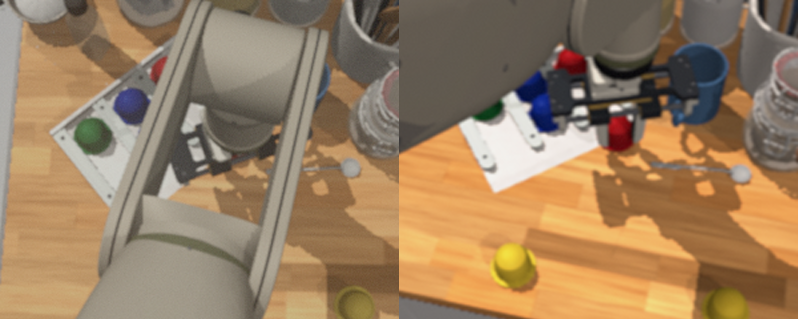

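The red pod is in the notch at about (620,130) in the side view and lined up with the right lane. I'll push it in.

Emit:
arm_command([
  {"x": 0.013,"y": 0.011,"z": 0.002,"rx": 0,"ry": 0,"rz": 0,"claw": 156},
  {"x": 0.026,"y": 0.022,"z": 0.004,"rx": 0,"ry": 0,"rz": 0,"claw": 156},
  {"x": 0.039,"y": 0.033,"z": 0.004,"rx": 0,"ry": 0,"rz": 0,"claw": 156},
  {"x": 0.053,"y": 0.045,"z": 0.004,"rx": 0,"ry": 0,"rz": 0,"claw": 156},
  {"x": 0.067,"y": 0.057,"z": 0.004,"rx": 0,"ry": 0,"rz": 0,"claw": 156},
  {"x": 0.081,"y": 0.069,"z": 0.004,"rx": 0,"ry": 0,"rz": 0,"claw": 156},
  {"x": 0.095,"y": 0.081,"z": 0.004,"rx": 0,"ry": 0,"rz": 0,"claw": 156},
  {"x": 0.109,"y": 0.093,"z": 0.004,"rx": 0,"ry": 0,"rz": 0,"claw": 156},
  {"x": 0.122,"y": 0.104,"z": 0.004,"rx": 0,"ry": 0,"rz": 0,"claw": 156},
  {"x": 0.122,"y": 0.104,"z": 0.004,"rx": 0,"ry": 0,"rz": 0,"claw": 156},
])

```text
t: 8.6
tool_pos: [0.6823, -0.0487, 0.0378]
orientation: [-3.086, -0.585, -0.002]
force: [0.5, 0.5, -0.2]
opening: 0.0364
gripper_force: 0.2
```

```bash
python3 find.py red side
```

```text
side red [264 167  16  23 282] xy [ 0.7022 -0.0402] a,s 0.5028 -0.0733
tcp [ 0.68162235 -0.04921728  0.03757038] a,s 0.4813 -0.0665
```

Emit:
arm_command([
  {"x": -0.025,"y": -0.022,"z": 0,"rx": 0,"ry": 0,"rz": 0,"claw": 156},
  {"x": -0.075,"y": -0.066,"z": 0,"rx": 0,"ry": 0,"rz": 0,"claw": 156},
  {"x": -0.09,"y": -0.078,"z": 0.02,"rx": 0,"ry": 0,"rz": 0,"claw": 156},
  {"x": -0.09,"y": -0.078,"z": 0.1,"rx": 0,"ry": 0,"rz": 0,"claw": 156},
  {"x": -0.09,"y": -0.078,"z": 0.18,"rx": 0,"ry": 0,"rz": 0,"claw": 156},
  {"x": -0.15,"y": -0.12,"z": 0.22,"rx": 0,"ry": 0,"rz": 0,"claw": 156},
  {"x": -0.22,"y": -0.16,"z": 0.26,"rx": 0,"ry": 0,"rz": 0,"claw": 156},
  {"x": -0.29,"y": -0.2,"z": 0.3,"rx": 0,"ry": 0,"rz": 0,"claw": 156},
  {"x": -0.36,"y": -0.25,"z": 0.3,"rx": 0,"ry": 0,"rz": 0,"claw": 156},
  {"x": -0.4,"y": -0.3,"z": 0.3,"rx": 0,"ry": 0,"rz": 0,"claw": 156},
])

```text
t: 9.48
tool_pos: [0.4796, -0.2003, 0.1895]
orientation: [3.085, 0.585, 0.004]
force: [0.3, 0.1, -0.9]
opening: 0.0361
gripper_force: 0.0
```

```bash
python3 find.py red side;python3 find.py blue side; python3 look.py end
```

```text
tcp [ 0.47571993 -0.20562307  0.18863348] a,s 0.2234 -0.0491
tcp [ 0.47772737 -0.20362057  0.1882566 ] a,s 0.2262 -0.0489
[ 0.47772737 -0.20362057  0.1882566 ]
```

View pics/end.png

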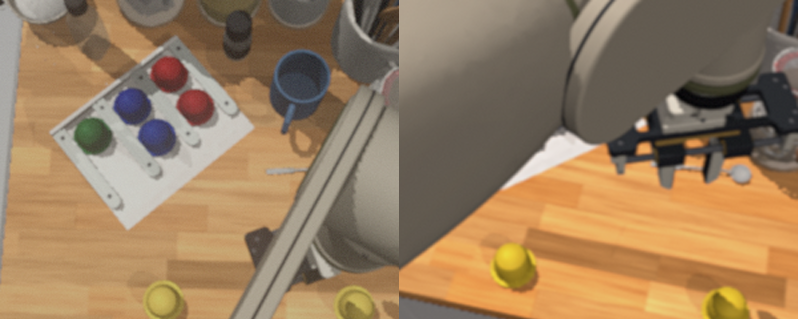

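The top view shows the red pod at (195,107) and the blue at (157,138), both well inside their lanes in front of their racked twins. The mug, spoon and pepper grinder have not moved, and the arm is clear. Handing in.

```bash
python3 -c "
from plant import robot
print(robot.close_job())"
```

```text
the job is handed in; nothing more can be done
None
```

I pushed the blue pod into the middle lane and the red pod into the right lane, each in front of the racked pod of its colour, and handed the job in at about 10 s; it returned no verdict, but by my measurements both pods are about 16 mm inside the required depth and within 3 mm of centre.

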